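# Fit the grinder lid and hold it at pulse

### The arm

A 6-joint arm with a two-finger parallel gripper is mounted at the origin on a cart in front of the work surface, level with it; the furniture and walls round the work are solid. World frame = base frame: x ahead of the robot, y to its left, z up, the work surface at z = 0. Lengths are in m, angles in rad, forces in N, time in s.
With the tool pointing down it reaches from about 0.375 to 0.9 m from the base axis. Payload 3.1 kg.
Tool frame: the origin (TCP) lies midway between the tips of the shut fingers; the grasp point (between the pads) lies 19 mm behind it; z points along the fingers, y is the line along which they close (so a half turn about z gives the same grasp; the last joint's range is limited). The gripper opens to 87 mm and grips with 3 to 60 N. Pads are 19 mm wide; open, the fingers measure 117 mm over their backs; the gripper's body (75 mm by 190 mm) begins 51 mm behind the grasp point.
Start: joints at [1.016, 0.527, 1.433, -0, 1.181, -0.178], TCP at [0.23, 0.581, 0.223] pointing down, gripper open.
Joint ranges: [-3.08, 3.08], [-0.75, 2.2], [0.22, 2.44], [-1.43, 4.57], [0, 2.65], [-2.85, 2.85]. Speed limits (rad/s): [2.79, 2.79, 3.14, 3.14, 3.14, 3.14].

### API

Orientations are given as a unit quaternion [w, x, y, z].
In Python, from workcell import env gives the robot as it stands.
- The arm moves only by the tool arm_command, never from a script. Its argument "series" is a list of rows, each a list of 4 numbers: the shift along the tool's x, y, z in mm, then the turn about the tool's z in degrees. A call has 1 to 12 rows; each row is the pose to reach, as a shift and turn from the pose commanded when the call began, along the tool's axes at that moment; what a row does not reach only later rows make up. A row lasts 1/10 s, in which the tool goes at most 50 mm and 8.59 degrees, less where a joint would pass 70% of its speed; a pose out of reach is approached as far as the arm can. A call with a gripper value outside its range is refused whole. "claw" is the finger opening in mm, from 0 to 87, set as the call begins (left out, the last holds). The fingers move at their own pace and stop on an object; "newtons" is the grip in N (left out, the last holds). Time passes only in rows, so rows that repeat a pose let the fingers close. It gives the time, the measured TCP pose, the force, the opening and the grip force at its end, in the units of the state.
- env.state(): the state, without advancing time (a new reading comes with each control period).
- env.get_image(name): name is "scene" or "side" or "wrist"; returns a dict with "img" (400x640x3 uint8, red, green, blue), "fx", "fy", "cx", "cy" (pixels), "origin" and "attitude" of the camera in the world; the wrist camera has in their place "T_tool_cam" (4x4, takes a point from camera to tool coordinates, whose origin is the TCP and whose axes are the flange's). Camera axes: x right, y up, looking along -z (the intrinsics and any distortion apply to the point x, -y, -z); pixel columns grow to the right and rows downward; lengths in m; the calibration is good to about 2 mm. A picture is of the moment at which its call begins: read the wrist's pose just before it. There is no depth.
- env.finish_job(): hands the job in; it is judged then, once.
The state is a dict: "clock": time; "qpos": joint angles; "joint_velocities": joint speeds; "joint_efforts": joint torques, N m; "tcp_pos": TCP position; "eef_rot": TCP orientation; "wrist_force": force on the tool from outside, world axes, zero at the start; "torque": the same for the moment, N m; "width": finger opening in m; "grip_force": force on a finger pad.
Only numpy, scipy, OpenCV 4.12 (cv2) and the standard library are available. Lean on these libraries where they do the work, as an engineer would, in place of code of your own. Each camera call takes 0.05 s, during which the arm holds its last target. There are 200 camera calls.

### The job

Pull the grinder lid straight up out of its white parking stand, where two sprung catches hold it, and put it fully down onto the black grinder with its lugs in the slots. Then twist it clockwise (seen from above) half way to the lock, to the green pulse marks, without ever turning it on into the red lock click, and finish still gripping the lid and holding it there against the return spring. Leave the other things on the worktop where they are.

Things in the scene. Friction and masses are not known exactly. Their poses are not given: they have to be found in the camera images.
- lid: Grey lid, 84 mm wide, 0.12 kg: flange disc (5 mm), low steel dome, spigot below (radius 29.5, 22 mm deep, 5 mm chamfer) with two lugs (8 mm wide, out to radius 37.5, 14-20 mm below the flange) at +x and -x, white pointers above them; a half turn makes no difference. Origin: centre of the flange's underside, z up, x along the grip bar. Starts upright in the stand, flange on its rim.
- lid_grip (a point): Middle of the lid's black upright grip bar, 32 mm above the lid's origin, same axes. The bar is 58 mm long (along x), 16 mm wide (along y); its sides are free from 16 to 48 mm above the lid's origin.
- stand: White round parking stand, fixed, base radius 53, 36 mm high. Origin: centre of its underside, z up. Bore radius 33 mm, with upright lug slots 18 mm wide at +x and -x. A sprung ball in each slot sits above the lid's lug and holds the lid down; a straight upward pull of some 6 to 15 N frees it; after 30 mm of lift the lid is clear.
- grinder: Black round electric grinder, fixed, radius 57 mm at the foot, 52 at the rim, 90 high. Origin: centre of its underside, z up. Open socket on top, bore radius 33 mm; its 10 mm ledge has lug slots 18 mm wide at +x and -x, each with a white mark on the rim; green marks (pulse) lie 45 degrees clockwise of them, red marks (lock) 88 degrees. A stop bars anticlockwise turning.
- grinder_rim (a point): Centre of the grinder's top rim, 90 mm above its underside; axes of the grinder. The lid goes in with its x axis along this x axis (either way round), straight down until the flange rests on the rim and the lid's origin is here.
- pulse_ring (a joint): Turn of the orange switch ring in the grinder's socket, rad, 0 at rest, growing clockwise. The lid's lugs meet it after about 0.1 rad of lid turn and push it along: it reads about 0.68 with the pointers at the green marks. Its spring pushes back with 0.06 N m at rest, 0.13 at the green marks. From about 1.0 on the lugs ride onto sprung lock balls (the lock click).
- mug_1: Light blue mug, bystander, 93 mm high, origin at the centre of its underside.
- mug_2: Light blue mug, bystander, 93 mm high, origin at the centre of its underside.
- spice_1: Spice jar, bystander, 41 mm across, 105 mm high, origin under its centre.
- spice_2: Spice jar, bystander, 41 mm across, 105 mm high, origin under its centre.
- coaster_1: Dark slate coaster, bystander, 98 mm square, 8 mm thick, origin under its centre.
- teaspoon_2: Teaspoon, bystander, 132 mm long, lying on the worktop.
- salt_shaker: Salt shaker, bystander, 44 mm across, 90 mm high, origin under its centre.

How it is judged:
On the way, in this order (a step that is already met when the one before it is completed fails the run):
1. the lid is pulled out of the stand and held clear of it (z of lid in the frame of stand above 0.07 m and contact force between the fingers and lid above 1 N and contact force between stand and lid below 0.1 N), for 0.1 s.
2. the lid is fully down on the grinder, lugs in the slots, not yet twisted (horizontal distance between lid and grinder_rim below 0.006 m and z of lid in the frame of grinder_rim below 0.004 m and value of joint pulse_ring below 0.3 rad), for 0.1 s.
At the end, for the whole second after the job is handed in: The lid is fully down on the grinder (within 4 mm in height, 6 mm off centre), twisted to the green marks within about 12 degrees (ring between 0.47 and 0.89 rad), pushing the ring against its spring, still, and gripped by the fingers (value of joint pulse_ring between 0.47 and 0.89 rad and horizontal distance between lid and grinder_rim below 0.006 m and z of lid in the frame of grinder_rim between -0.003 and 0.004 m and angle between lid's own z axis and vertical below 0.08 rad and contact force between pulse_ring and lid above 0.3 N and contact force between the fingers and lid above 2 N and angular speed of lid below 0.2 rad/s); the arm keeps its last pose, push and grip.
It fails at once if the lid is turned on into the lock click (ring beyond 1.15 rad) (value of joint pulse_ring above 1.15 rad).
It fails at once if a bystander is moved by more than 30 mm (distance of any of mug_1, mug_2, spice_1, spice_2, coaster_1, teaspoon_2, salt_shaker from where it was at the start of the episode above 0.03 m).
It also fails if it takes over 51 s, if anything falls off the work surface, if the arm or the gripper's body presses on something with over 40 N, if the wrist force passes 120 N, or if a joint passes its speed limit or range.

## Working session

There is one attempt and no reset: what is moved stays moved. The work goes in short steps, Python scripts to look and compute and a tool call to move; the robot and the scene stay as the last step left them, time stands still between calls to the robot, and variables do not carry over. Pictures are saved under pics/ and viewed, at most 10 in all, crops included, and the job is handed in when it is done.

Besides the shell and the picture viewer there is one more tool, called after ">>>" by a JSON object that holds its "fn" and its "kwargs". arm_command: Moves the arm, as the interface text tells. Its arguments: {"type":"object","properties":{"series":{"type":"array","items":{"type":"array","items":{"type":"number"}}},"claw":{"type":"number"},"newtons":{"type":"number"}},"required":["series"]}

```bash
mkdir -p pics; ls
python3 - <<'E'
from workcell import env
import cv2
s=env.state();print(s)
for n in("scene","side","wrist"):
    d=env.get_image(n);cv2.imwrite(f"pics/{n}0.png",d["img"][:,:,::-1]);print(n,{k:v for k,v in d.items() if k!="img"})
E
```

```text
pics
{'clock': 0.0, 'qpos': array([ 1.01549391e+00,  5.28477122e-01,  1.43391057e+00, -4.16962297e-05,
        1.18139633e+00, -1.78486899e-01]), 'joint_velocities': array([ 1.77526093e-03, -5.03414134e-05, -1.09524070e-03, -2.21900252e-04,
        1.54907376e-04, -1.38353935e-03]), 'joint_efforts': array([-6.60623136e-04, -4.40035808e+01, -1.76593459e+01,  6.32800232e-02,
        5.82645438e-02, -1.94541612e-04]), 'tcp_pos': array([0.22955493, 0.58052027, 0.22156228]), 'eef_rot': array([-3.75046002e-04,  1.87287159e-01,  9.82304596e-01, -1.02967590e-03]), 'wrist_force': array([0.433529  , 0.42852765, 0.44680207]), 'torque': array([ 0.00183935,  0.07142307, -0.01423752]), 'grip_force': 0.0, 'width': 0.08694905373492519}
scene {'fx': 378.10442593048884, 'fy': 378.10442593048884, 'cx': 316.2957994530766, 'cy': 197.33018532082826, 'origin': array([ 0.03455802, -0.985314  ,  0.78630648]), 'attitude': array([ 0.84788152,  0.46333885, -0.12972167, -0.22267987])}
side {'fx': 505.4956797049959, 'fy': 505.4956797049959, 'cx': 319.89076871126736, 'cy': 203.88971842612665, 'origin': array([ 0.60022519, -1.45285616,  1.15483354]), 'attitude': array([0.89610997, 0.44376881, 0.00713671, 0.00228702])}
wrist {'fx': 289.7580872298574, 'fy': 289.7580872298574, 'cx': 317.2373056023192, 'cy': 203.49719989998266, 'T_tool_cam': array([[ 5.61382807e-04,  9.70857867e-01,  2.39655352e-01,
         6.57766882e-02],
       [ 9.99999816e-01, -4.89865516e-04, -3.57984551e-04,
         1.00255185e-04],
       [-2.30153225e-04,  2.39655509e-01, -9.70857963e-01,
        -1.62486640e-01],
       [ 0.00000000e+00,  0.00000000e+00,  0.00000000e+00,
         1.00000000e+00]])}
```

View pics/scene0.png

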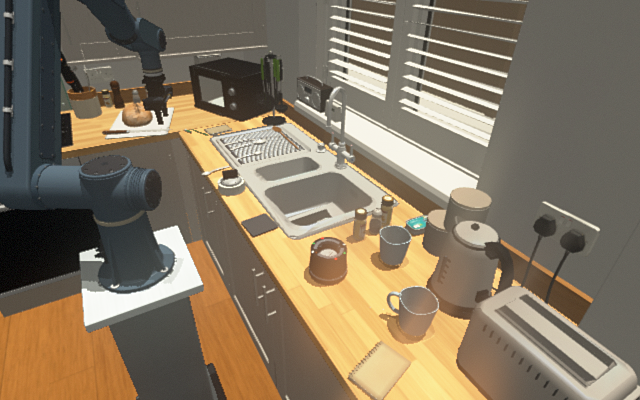

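View pics/side0.png

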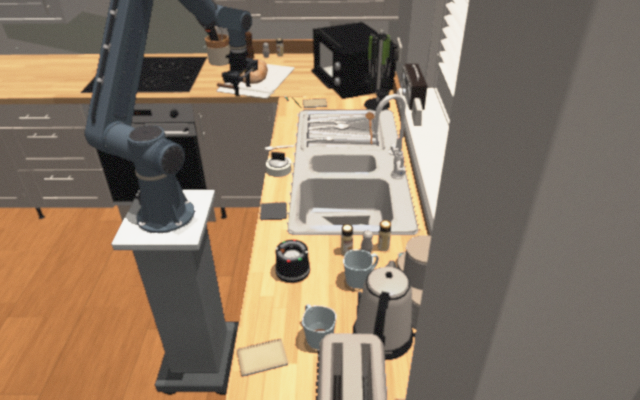

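The stand with the lid is at about scene (231,182) and side (278,163). The grinder is at scene (328,258) and side (292,260). Next I triangulate both roughly.

```bash
cat > h.py <<'E'
import numpy as np, cv2
from scipy.spatial.transform import Rotation as R
from workcell import env
def rot(q): return R.from_quat(np.roll(q,-1)).as_matrix()
def shot(name,save=None):
    """image dict with world pose: o (origin), A (camera->world)"""
    s=env.state(); d=env.get_image(name)
    if name=="wrist":
        T=d["T_tool_cam"]; Q=rot(s["eef_rot"]); d["o"]=s["tcp_pos"]+Q@T[:3,3]; d["A"]=Q@T[:3,:3]
    else: d["o"]=np.array(d["origin"]); d["A"]=rot(d["attitude"])
    if save: cv2.imwrite(f"pics/{save}.png",d["img"][:,:,::-1]); np.savez(f"pics/{save}.npz",**{k:v for k,v in d.items()})
    return d
def ray(d,u,v):
    r=d["A"]@np.array([(u-d["cx"])/d["fx"],-(v-d["cy"])/d["fy"],-1]); return d["o"],r/np.linalg.norm(r)
def tri(obs):
    M=0;b=0
    for d,u,v in obs:
        o,r=ray(d,u,v);P=np.eye(3)-np.outer(r,r);M=M+P;b=b+P@o
    p=np.linalg.solve(M,b)
    return p,[round(1e3*float(np.linalg.norm((np.eye(3)-np.outer(r,r))@(p-o))),1) for o,r in (ray(*x) for x in obs)]
def onz(d,u,v,z):
    o,r=ray(d,u,v); return o+r*(z-o[2])/r[2]
def proj(d,p):
    c=np.asarray(d["A"]).T@(np.asarray(p)-d["o"]); return d["cx"]+d["fx"]*c[0]/-c[2], d["cy"]-d["fy"]*c[1]/-c[2]
def load(n): return dict(np.load(f"pics/{n}.npz"))
def totool(p):
    s=env.state(); return rot(s["eef_rot"]).T@(np.asarray(p)-s["tcp_pos"])*1e3
E
python3 - <<'E'
from h import *
a=shot("scene","s1");b=shot("side","s2")
for n,p,q in(("lidbar",(230,174),(278,156)),("grinder",(328,245),(292,249))):print(n,tri([(a,*p),(b,*q)]))
print(rot(env.state()["eef_rot"]))
i=np.hstack([cv2.resize(a["img"][150:300,180:420],None,fx=3.3,fy=3.3,interpolation=3)])
cv2.imwrite("pics/c1.png",i[:,:,::-1])
E
```

```text
lidbar (array([0.39839253, 0.31060177, 0.05899808]), [0.8, 0.8])
grinder (array([ 0.48955634, -0.28074346,  0.08846162]), [3.1, 3.1])
[[-9.29843494e-01  3.67954879e-01 -5.33127331e-04]
 [ 3.67955228e-01  9.29843075e-01 -8.97232714e-04]
 [ 1.65583602e-04 -1.03045299e-03 -9.99999455e-01]]
```

View pics/c1.png

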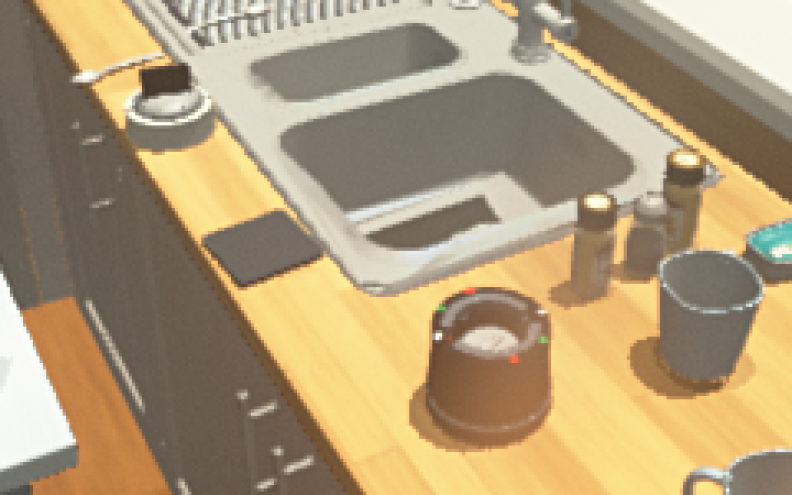

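In the crop, the dark grip bar stands at (165,78) in the stand, with the teaspoon just left of it. The grinder's white marks are at (438,336) and (543,311), its green marks at (442,308) and (542,339), and its red marks at (470,291) and (514,358). The first heights look plausible, so I'll bring the wrist camera over the lid.

>>> {"fn": "arm_command", "kwargs": {"series": [[-32,-24,0,0],[-64,-48,0,0],[-96,-72,0,0],[-128,-95,0,0],[-160,-119,0,0],[-192,-143,0,0],[-224,-166,0,0],[-255,-189,0,0],[-255,-189,0,0],[-255,-189,0,0]], "claw": 87}}

```text
clock: 1.25
tcp_pos: [0.3979, 0.3111, 0.2226]
eef_rot: [-0.0, 0.189, 0.982, 0.0]
wrist_force: [-0.4, 0.4, -0.2]
width: 0.0869
grip_force: 0.0
```

Run:
```python
from h import *
a=load("s1")
f=lambda x,y:(180+x/3.3,150+y/3.3)
for n,p in dict(w1=(438,336),w2=(543,311),g1=(442,308),g2=(542,339),r1=(470,291),r2=(514,358)).items(): print(n,onz(a,*f(*p),.09).round(4))
s=env.state();print(s["tcp_pos"],s["clock"])
shot("wrist","w1")
```

```text
w1 [ 0.4374 -0.2826  0.09  ]
w2 [ 0.5337 -0.2981  0.09  ]
g1 [ 0.4586 -0.252   0.09  ]
g2 [ 0.5125 -0.3286  0.09  ]
r1 [ 0.4921 -0.2435  0.09  ]
r2 [ 0.479  -0.3373  0.09  ]
[0.39787324 0.31105275 0.22257327] 1.25
```

View pics/w1.png

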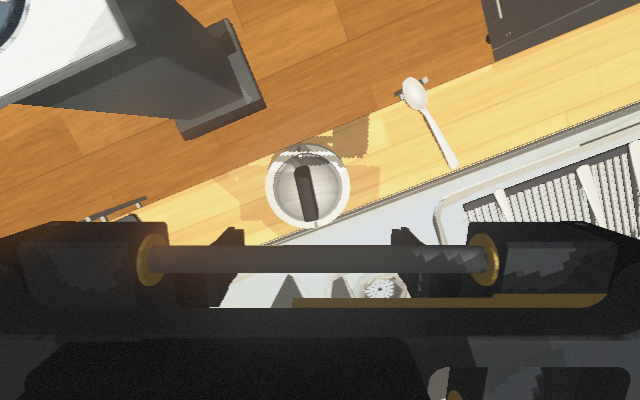

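Viewed from above, the bar runs from about (302,167) to (311,220), with the stand centred near (308,187). It lies almost along the tool's x axis, so the fingers will close across it. I'll shift and descend a little for a second view.

>>> {"fn": "arm_command", "kwargs": {"series": [[0,20,15,0],[0,40,30,0],[0,40,30,0],[0,40,30,0]]}}

```text
clock: 1.7
tcp_pos: [0.4109, 0.3495, 0.1921]
eef_rot: [-0.001, 0.186, 0.983, -0.001]
wrist_force: [-0.0, -1.1, -0.6]
width: 0.0873
grip_force: 0.0
```

Run:
```python
from h import *
shot("wrist","w2")
a,b=load("w1"),load("w2")
s=env.state();print(s["tcp_pos"],s["eef_rot"])
x,y=[int(t) for t in proj(b,[.398,.311,.07])];print(x,y)
f=lambda i,x,y:cv2.resize(i[y-50:y+50,x-50:x+50],(400,400),interpolation=2)
cv2.imwrite("pics/c2.png",np.hstack([f(a["img"],308,190),f(b["img"],x,y)])[:,:,::-1])
```

```text
[0.41105676 0.34919469 0.19256906] [-3.86461349e-04  1.86258112e-01  9.82500688e-01 -4.05880057e-04]
277 201
```

View pics/c2.png

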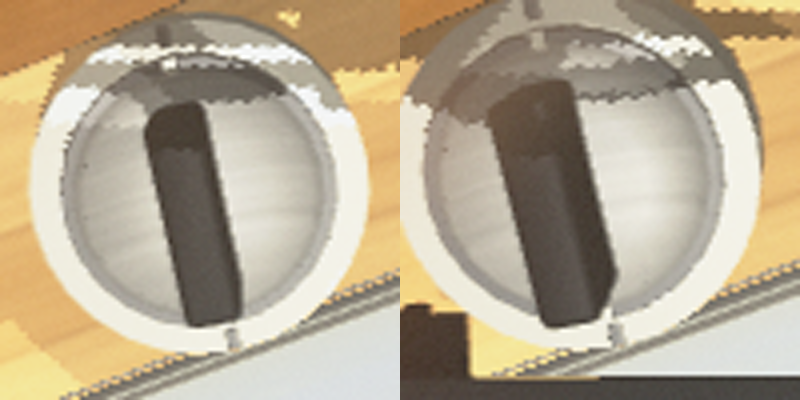

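Run:
```python
from h import *
a,b=load("w1"),load("w2")
A=lambda x,y:(a,258+x/4,140+y/4); B=lambda x,y:(b,227+(x-400)/4,151+y/4)
P={}
for n,p,q in(("low",(188,327),(541,327)),("up",(207,104),(574,81)),("upl",(152,112),(494,104)),("m1",(163,35),(534,12)),("m2",(233,338),(617,335))):
    P[n],e=tri([A(*p),B(*q)]);print(n,P[n].round(4),e,onz(*A(*p),.084 if n[0]!='m' else .036).round(4),onz(*B(*q),.084 if n[0]!='m' else .036).round(4))
print("bar centre",(P["low"]+P["up"])/2,"stand centre",(P["m1"]+P["m2"])/2)
d=P["m1"]-P["m2"];print("dir marks",np.degrees(np.arctan2(d[1],d[0])),np.linalg.norm(d))
Q=rot(env.state()["eef_rot"]);print("tool x",np.degrees(np.arctan2(Q[1,0],Q[0,0])))
```

```text
low [0.4191 0.2886 0.0865] [0.1, 0.1] [0.4199 0.2882 0.084 ] [0.4196 0.2879 0.084 ]
up [0.3687 0.3137 0.0535] [0.0, 0.0] [0.3658 0.3157 0.084 ] [0.3668 0.3198 0.084 ]
upl [0.3632 0.3021 0.0904] [1.4, 1.4] [0.3624 0.3017 0.084 ] [0.3649 0.3001 0.084 ]
m1 [0.3476 0.3079 0.036 ] [1.0, 1.0] [0.3466 0.3081 0.036 ] [0.3486 0.3076 0.036 ]
m2 [0.4415 0.2927 0.0378] [0.2, 0.2] [0.4418 0.2925 0.036 ] [0.4423 0.2922 0.036 ]
bar centre [0.39387804 0.30119215 0.07003653] stand centre [0.39453101 0.30031055 0.03691396]
dir marks 170.8187257123676 0.09510168737482438
tool x 158.5309963378025
```

Run:
```python
from h import *
a,b=load("w1"),load("w2")
A=lambda x,y:(a,258+x/4,140+y/4); B=lambda x,y:(b,227+(x-400)/4,151+y/4)
for f,p,q in((A,(151,145),(185,315)),(B,(497,130),(538,315)),(A,(208,115),(222,200)),):
    d=onz(*f(*p),.084)-onz(*f(*q),.084);print(np.degrees(np.arctan2(d[1],d[0])))
c=np.array([.3945,.3005,.0]);s=env.state();t=np.array([.3945,.3005,.12]);print(totool(t))
```

```text
168.55421719999882
167.94725681296674
167.31382393783142
[ -2.4583047  -51.30743899  72.61591265]
```

The stand's centre is (0.3945, 0.3005), its rim height measures 0.036–0.038, and the bar's top measures about 0.086, all matching the text. The bar's axis is at about 168°, so I'll turn the tool −10° and descend.

>>> {"fn": "arm_command", "kwargs": {"series": [[-1,-17,20,-4],[-2,-34,40,-8],[-2.5,-51,65,-10],[-2.5,-51,90,-10],[-2.5,-51,115,-10],[-2.5,-51,137,-10],[-2.5,-51,137,-10],[-2.5,-51,137,-10]]}}

```text
clock: 2.55
tcp_pos: [0.3957, 0.3004, 0.0562]
eef_rot: [0.0, 0.101, 0.995, -0.0]
wrist_force: [0.2, -0.0, 0.2]
width: 0.087
grip_force: 0.0
```

Run:
```python
from h import *
print(totool([.3945,.3005,.055]));Q=rot(env.state()["eef_rot"]);print("tool x",np.degrees(np.arctan2(Q[1,0],Q[0,0])),env.state()["wrist_force"])
```

```text
[ 1.24315181 -0.1316486   1.19132379]
tool x 168.41243506638082 [ 0.22963996 -0.01483898  0.15905787]
```

>>> {"fn": "arm_command", "kwargs": {"series": [[1,0,0,0],[1,0,0,0],[1,0,0,0],[1,0,0,0],[1,0,0,0],[1,0,0,0],[1,0,0,0],[1,0,0,0]], "claw": 0, "newtons": 45}}

```text
clock: 3.35
tcp_pos: [0.3948, 0.3006, 0.0555]
eef_rot: [-0.0, 0.101, 0.995, -0.0]
wrist_force: [0.7, -0.3, -0.2]
width: 0.0307
grip_force: 0.0
```

>>> {"fn": "arm_command", "kwargs": {"series": [[0,0,0,0],[0,0,0,0],[0,0,0,0],[0,0,0,0]]}}

```text
clock: 3.75
tcp_pos: [0.3947, 0.3005, 0.0555]
eef_rot: [-0.0, 0.101, 0.995, -0.0]
wrist_force: [0.3, 0.1, -0.7]
width: 0.0157
grip_force: 44.9
```

The grip is good: 16 mm opening, 45 N and hardly any side force. Now I pull straight up.

>>> {"fn": "arm_command", "kwargs": {"series": [[0,0,-3,0],[0,0,-6,0],[0,0,-10,0],[0,0,-15,0],[0,0,-22,0],[0,0,-32,0],[0,0,-44,0],[0,0,-60,0],[0,0,-80,0],[0,0,-100,0],[0,0,-115,0],[0,0,-115,0]]}}

```text
clock: 4.95
tcp_pos: [0.3963, 0.3014, 0.1734]
eef_rot: [0.003, 0.101, 0.995, 0.002]
wrist_force: [0.5, 0.9, -1.7]
width: 0.0156
grip_force: 44.9
```

Run:
```python
from h import *
s=env.state();print(s["width"],s["grip_force"],s["tcp_pos"])
print(totool([.47,-.19,.20]))
```

```text
0.015571023356346168 44.925217693671584 [0.39630054 0.3014     0.17344731]
[-170.9674209  -466.50772169  -27.4098181 ]
```

Run:
```python
from h import *
a=load("s1");b=load("s2")
for u,v in((432,297),(455,312),(360,237),(393,262)):print(onz(a,u,v,0).round(3))
print("kettle top",tri([(a,475,226),(b,389,273)]))
print(totool([.555,-.285,.21]))
```

```text
[ 0.684 -0.515  0.   ]
[ 0.7   -0.584  0.   ]
[ 0.664 -0.203  0.   ]
[ 0.681 -0.352  0.   ]
kettle top (array([ 0.75710996, -0.53169085,  0.22915415]), [1.0, 1.0])
[-273.35551541 -542.47720504  -37.17279417]
```

>>> {"fn": "arm_command", "kwargs": {"series": [[0,0,-36,0],[-20,-40,-36,0],[-40,-80,-36,0],[-60,-119,-36,0],[-80,-159,-36,0],[-100,-199,-36,0],[-120,-238,-36,0],[-140,-278,-36,0],[-160,-318,-36,0],[-180,-357,-36,0],[-200,-397,-36,0],[-220,-437,-36,0]]}}

```text
clock: 6.15
tcp_pos: [0.5222, -0.1733, 0.2061]
eef_rot: [-0.001, 0.101, 0.995, 0.0]
wrist_force: [1.2, 0.3, -1.1]
width: 0.0157
grip_force: 44.9
```

>>> {"fn": "arm_command", "kwargs": {"series": [[-18,-35,0,0],[-35,-70,0,0],[-53,-105,0,0],[-53,-105,0,0],[-53,-105,0,0]]}}

```text
clock: 6.65
tcp_pos: [0.5525, -0.2855, 0.2055]
eef_rot: [-0.001, 0.102, 0.995, 0.001]
wrist_force: [0.1, -0.2, -1.7]
width: 0.0161
grip_force: 44.9
```

Run:
```python
from h import *
s=env.state();print(s["tcp_pos"],s["width"])
d=shot("wrist","w3")
print(proj(d,[.4856,-.2904,.09]))
```

```text
[ 0.55253219 -0.28545534  0.20551096] 0.016139591052681954
(np.float64(297.01176682562334), np.float64(133.54549921178062))
```

View pics/w3.png

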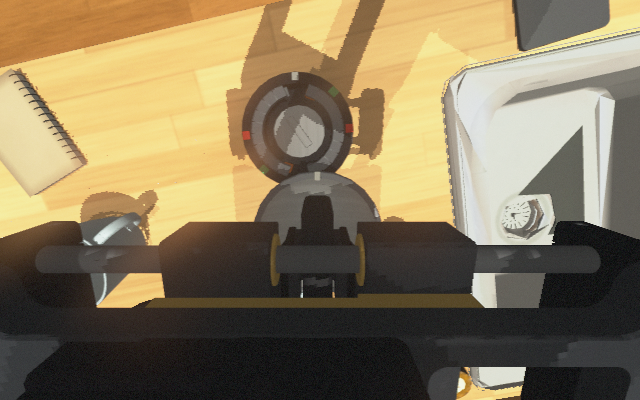

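The grinder's socket is centred near (297,131). Its white mark is at (294,76), green at (333,92), and red at (246,135) and (349,128). The lid hangs straight in the fingers, with its pointer at (317,176). I need a second view from another place.

>>> {"fn": "arm_command", "kwargs": {"series": [[-15,25,0,0],[-30,50,0,0],[-30,50,0,0],[-30,50,0,0]]}}

```text
clock: 7.1
tcp_pos: [0.5923, -0.2399, 0.2063]
eef_rot: [-0.001, 0.099, 0.995, 0.0]
wrist_force: [-0.7, -0.4, -1.1]
width: 0.0158
grip_force: 44.9
```

Run:
```python
from h import *
a=load("w3");b=shot("wrist","w4")
x,y=[int(t) for t in proj(b,[.487,-.289,.09])];y=max(y,65);print(x,y)
f=lambda i,x,y:cv2.resize(i[y-65:y+65,x-65:x+65],(400,400),interpolation=2)
cv2.imwrite("pics/c3.png",np.hstack([f(a["img"],297,131),f(b["img"],x,y)])[:,:,::-1])
```

```text
241 100
```

View pics/c3.png

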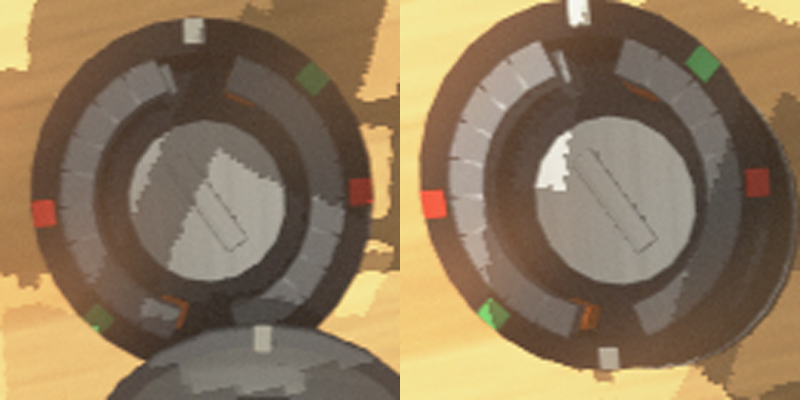

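Run:
```python
from h import *
a,b=load("w3"),load("w4");k=130/400
A=lambda x,y:(a,297-65+x*k,131-65+y*k); B=lambda x,y:(b,241-65+(x-400)*k,100-65+y*k)
P={}
for n,p,q in(("w1",(194,32),(578,12)),("g1",(313,79),(703,64)),("g2",(99,319),(493,315)),("r1",(360,192),(757,182)),("r2",(44,214),(433,204))):
    P[n],e=tri([A(*p),B(*q)]);print(n,P[n].round(4),e)
P["w2"]=onz(*B(608,357),.09)
for s in("w","g","r"):
    d=P[s+"1"]-P[s+"2"];print(s,((P[s+"1"]+P[s+"2"])/2).round(4),np.degrees(np.arctan2(d[1],d[0])).round(1),np.linalg.norm(d).round(4))
# single-view at z=.09
for f,L in((A,dict(g1=(313,79),g2=(99,319),r1=(360,192),r2=(44,214))),(B,dict(w1=(578,12),w2=(608,357),g1=(703,64),g2=(493,315),r1=(757,182),r2=(433,204)))):
    q={n:onz(*f(*p),.09) for n,p in L.items()}
    for s in "wgr":
        if s+"1" in q: d=q[s+"1"]-q[s+"2"];print(s,((q[s+"1"]+q[s+"2"])/2).round(4),np.degrees(np.arctan2(d[1],d[0])).round(1),np.linalg.norm(d).round(4))
# lid pointer in hand
s=env.state();Q=rot(s["eef_rot"]);print("toolx",np.degrees(np.arctan2(Q[1,0],Q[0,0])),s["tcp_pos"])
p=onz(*A(262,340),.2055-.0195+.005);d=p-np.array([.55253,-.28546,0]);print("pointer",np.degrees(np.arctan2(d[1],d[0])),np.hypot(*d[:2]))
```

```text
w1 [ 0.4378 -0.2812  0.0946] [0.1, 0.1]
g1 [ 0.4569 -0.2503  0.0926] [0.3, 0.3]
g2 [ 0.512  -0.3281  0.0938] [0.3, 0.3]
r1 [ 0.4908 -0.2423  0.092 ] [0.0, 0.0]
r2 [ 0.478  -0.3366  0.0929] [0.2, 0.2]
w [ 0.4845 -0.2899  0.0923] 169.5 0.0951
g [ 0.4845 -0.2892  0.0932] 125.3 0.0953
r [ 0.4844 -0.2895  0.0925] 82.3 0.0952
g [ 0.4843 -0.2893  0.09  ] 125.3 0.0965
r [ 0.4843 -0.2896  0.09  ] 82.2 0.096
w [ 0.4838 -0.2904  0.09  ] 170.2 0.0962
g [ 0.4842 -0.2902  0.09  ] 125.1 0.0966
r [ 0.4841 -0.2902  0.09  ] 82.3 0.0964
toolx 168.52511934759036 [ 0.59206379 -0.24075188  0.20636534]
pointer 167.9326097273079 0.039170829785717176
```

The grinder's centre is (0.4844, −0.2896), its rim measures about 0.092 high, and its x axis is at about 170°. The white-to-green and white-to-red angles (45° and 88°) also agree. Next I move over it.

Run:
```python
from h import *
print(totool([.4844,-.2896,.15]))
```

```text
[ 95.70680011 -69.29682074  56.50521961]
```

>>> {"fn": "arm_command", "kwargs": {"series": [[24,-17,0,-0.5],[48,-35,0,-1],[72,-52,0,-1.7],[96,-69,10,-1.7],[96,-69,30,-1.7],[96,-69,50,-1.7],[96,-69,56,-1.7],[96,-69,56,-1.7],[96,-69,56,-1.7]]}}

```text
clock: 8.05
tcp_pos: [0.4852, -0.2908, 0.1512]
eef_rot: [0.0, 0.086, 0.996, -0.0]
wrist_force: [-0.2, -0.1, -1.5]
width: 0.0155
grip_force: 44.9
```

Run:
```python
from h import *
s=env.state();Q=rot(s["eef_rot"]);print(totool([.4844,-.2896,.1095]),np.degrees(np.arctan2(Q[1,0],Q[0,0])),s["wrist_force"],s["torque"])
```

```text
[ 1.00070449  1.11644494 41.70360195] 170.1121530245209 [-0.15554501 -0.05074149 -1.51502319] [-0.00915796 -0.00215979 -0.03508628]
```

>>> {"fn": "arm_command", "kwargs": {"series": [[0.7,0.8,6,0],[0.7,0.8,12,0],[0.7,0.8,18,0],[0.7,0.8,23,0],[0.7,0.8,28,0],[0.7,0.8,32,0],[0.7,0.8,36,0],[0.7,0.8,36,0]]}}

```text
clock: 8.85
tcp_pos: [0.484, -0.2894, 0.1139]
eef_rot: [-0.0, 0.086, 0.996, 0.0]
wrist_force: [-1.0, -0.5, -1.2]
width: 0.0156
grip_force: 44.9
```

Free of contact so far, with the lugs well into the socket. I continue slowly.

>>> {"fn": "arm_command", "kwargs": {"series": [[0,0,1,0],[0,0,2,0],[0,0,3,0],[0,0,4,0],[0,0,5,0],[0,0,5,0],[0,0,5,0]]}}

```text
clock: 9.55
tcp_pos: [0.4843, -0.2896, 0.1096]
eef_rot: [-0.0, 0.086, 0.996, -0.0]
wrist_force: [0.4, 0.0, -1.0]
width: 0.0159
grip_force: 44.9
```

>>> {"fn": "arm_command", "kwargs": {"series": [[0,0,0.7,0],[0,0,1.4,0],[0,0,2,0],[0,0,2,0],[0,0,2,0]]}}

```text
clock: 10.05
tcp_pos: [0.4844, -0.2896, 0.1095]
eef_rot: [0.0, 0.086, 0.996, -0.0]
wrist_force: [-2.4, 2.9, 10.3]
width: 0.0156
grip_force: 44.9
```

The lid is seated: it meets 10 N at TCP height 0.1095, as predicted for flange on rim. Next I twist clockwise (positive about tool z, which points down) with a firmer grip and less downward push.

>>> {"fn": "arm_command", "kwargs": {"series": [[0,0,-0.7,0],[0,0,-0.7,3],[0,0,-0.7,7],[0,0,-0.7,11],[0,0,-0.7,15],[0,0,-0.7,19],[0,0,-0.7,23],[0,0,-0.7,27],[0,0,-0.7,31],[0,0,-0.7,35],[0,0,-0.7,35],[0,0,-0.7,35]], "claw": 0, "newtons": 60}}

```text
clock: 11.25
tcp_pos: [0.4847, -0.2905, 0.1095]
eef_rot: [0.001, 0.382, 0.924, -0.001]
wrist_force: [-0.6, -0.1, 6.5]
width: 0.0154
grip_force: 59.9
```

Run:
```python
from h import *
s=env.state();Q=rot(s["eef_rot"]);print(s["tcp_pos"],np.degrees(np.arctan2(Q[1,0],Q[0,0])),s["wrist_force"],s["torque"],s["width"],s["grip_force"])
```

```text
[ 0.48467896 -0.29048125  0.10947759] 135.12003458228835 [-0.60889826 -0.12652991  6.49687121] [-0.06241137  0.33964933 -0.03285482] 0.015404746813024707 59.930529836565256
```

>>> {"fn": "arm_command", "kwargs": {"series": [[0,0,0,3],[0,0,0,6],[0,0,0,9],[0,0,0,9],[0,0,0,9]]}}

```text
clock: 11.75
tcp_pos: [0.4847, -0.2905, 0.1095]
eef_rot: [0.001, 0.453, 0.892, -0.001]
wrist_force: [-1.1, -1.4, 6.1]
width: 0.0153
grip_force: 59.9
```

Run:
```python
from h import *
for _ in range(4):
    s=env.state();print(s["wrist_force"].round(1),s["torque"].round(3)); d=shot("wrist","w5")
Q=rot(s["eef_rot"]);print(s["tcp_pos"],np.degrees(np.arctan2(Q[1,0],Q[0,0])))
e=shot("scene","s5")
a=cv2.resize(d["img"][100:260,220:420],(500,400),interpolation=2);x,y=[int(t) for t in proj(e,[.4844,-.2896,.09])]
b=cv2.resize(e["img"][y-25:y+25,x-18:x+19],(296,400),interpolation=2)
print(x,y);cv2.imwrite("pics/c5.png",np.hstack([a,b])[:,:,::-1])
```

```text
[-1.1 -1.4  6.1] [-0.046  0.277  0.074]
[-1.5 -1.7  6.5] [0.008 0.375 0.038]
[-1.5 -0.4  6.6] [-0.025  0.284  0.045]
[-2.1 -0.2  7. ] [-0.075  0.296  0.041]
[ 0.48468654 -0.29050693  0.10946594] 126.14314540931383
328 247
```

View pics/c5.png

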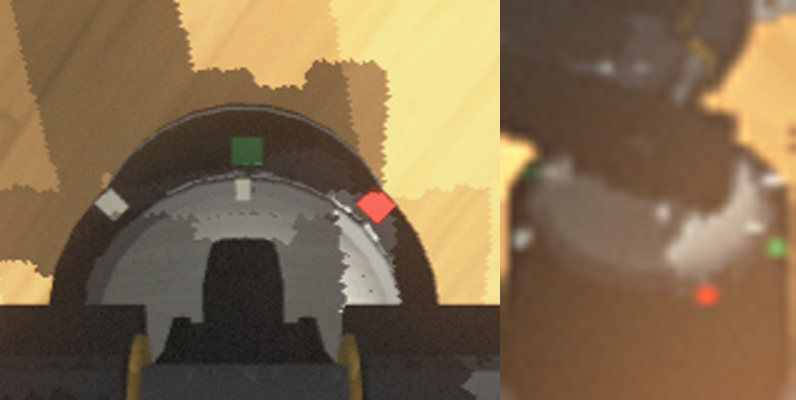

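The lid's pointer at (242,188) lines up with the green mark at (247,151), and the flange sits flush on the rim. White is on the left at (112,204) and red on the right at (376,207). I'm handing the job in.

```bash
python3 -c "
from workcell import env
print(env.finish_job())"
```

```text
the job is handed in; nothing more can be done
None
```

The job is handed in (no verdict was returned): the lid is out of the stand, seated on the grinder, twisted to the green pulse marks within about 1–2° by the wrist camera, and still held there at 60 N grip.

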